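# Let the lime out of the hopper and ease its lid shut

## Robot

A 6-joint arm with a two-finger parallel gripper is mounted at the origin on a cart in front of the work surface, level with it; the furniture and walls round the work are solid. World frame = base frame: x ahead of the robot, y to its left, z up, the work surface at z = 0. Lengths are in m, angles in rad, forces in N, time in s.
With the tool pointing down it reaches from about 0.35 to 0.975 m from the base axis. Payload 4.9 kg.
Tool frame: the origin (TCP) lies at the very end of the fingers, on their centre line; the grasp point (between the pads) lies 19 mm behind it; z points along the fingers, y is the direction in which the jaws open and shut (so a half turn about z gives the same grasp; the last joint's range is limited). The gripper opens to 85 mm and grips with 20 to 120 N. Pads are 22 mm wide; open, the fingers measure 114 mm over their backs; the gripper's body (76 mm by 85 mm) begins 54 mm behind the grasp point. The pads swing forward as they close: fully open they stand 13 mm farther back than shut.
Start: joints at [1.005, 0.053, 1.613, -0, 1.476, -0.119], TCP at [0.27, 0.564, 0.231] pointing down, gripper open.
Joint ranges: [-3.01, 3.01], [-1.01, 2.22], [0.06, 2.58], [-1.02, 4.17], [0.09, 2.62], [-3.14, 3.14]. Speed limits (rad/s): [2.57, 2.57, 3.14, 3.14, 3.14, 3.14].

## Interface

Orientations are given as a unit quaternion [w, x, y, z].
In Python, from plant import state, eyes, job_done gives the robot as it stands.
- The arm moves only by the tool apply_moves, never from a script. Its argument "commands" is a list of rows, each an object with "linear": the shift along the tool's x, y, z in m, a list of three; "delta_rot": the turn, a rotation vector about the tool's x, y, z in degrees, a list of three; "fingers": the closure in counts, from 0 (fully open) to 255 (shut). In form: [{"linear": [x, y, z], "delta_rot": [wx, wy, wz], "fingers": fingers}, ...]. A call has exactly 8 rows; each row is the pose to reach, as a shift and turn from the pose commanded when the call began, along the tool's axes at that moment; what a row does not reach only later rows make up. A row lasts 1/10 s, in which the tool goes at most 50 mm and 8.59 degrees, less where a joint would pass 70% of its speed; a pose out of reach is approached as far as the arm can. A call with a gripper value outside its range is refused whole. The fingers move at their own pace and stop on an object; the grip force is fixed at half the most. Time passes only in rows, so rows that repeat a pose let the fingers close, or fill a call up. It gives the time, the measured TCP pose, the force and the opening at its end, in the units of the state.
- state(): the state, without advancing time (a new reading comes with each control period).
- eyes.grab_frame(name): name is "side" or "top"; returns the picture (420x560x3 uint8, red, green, blue); there is no depth.
- eyes.camera_params(name): a dict with "fx", "fy", "cx", "cy" (pixels), "position" and "rotation" of the camera in the world. Camera axes: x right, y down, z forward; pixel columns grow to the right and rows downward; lengths in m; the calibration is good to about 2 mm. A picture is of the moment at which its call begins. camera_params takes no time and is no camera call.
- job_done(): hands the job in, once; it reports no verdict.
The state is a dict: "time": time; "joint_pos": joint angles; "joint_vel": joint speeds; "joint_efforts": joint torques, N m; "tool_pos": TCP position; "tool_rot": TCP orientation; "contact_force": force on the tool from outside, world axes, zero at the start; "ft_torque": the same for the moment, N m; "gripper_width": opening from 0.0 (shut) to 1.0 (fully open).
Only numpy, scipy, OpenCV 4.12 (cv2) and the standard library are available. Lean on these libraries where they do the work, as an engineer would, in place of code of your own. Each camera call takes 0.05 s, during which the arm holds its last target.

## Task

Let the lime out of the fruit hopper: with a fingertip, press the lever at the hopper's side right down, without forcing it on its stop, so that its lid opens fully, and keep it down until the lime has rolled into the tray in front. Then let the lever come up slowly under the finger, so that the lid closes completely and never falls or slams. Grip nothing, keep off the lid and the lime, and leave the garlic, the tin and the mug where they stand.

Things in the scene. Friction and masses are not known exactly. Their poses are not given: they have to be found in the camera images.
- hopper: White fruit hopper, 255 x 130 mm, 165 high, fixed on a wooden plinth 2 to 34 mm high. Origin under its middle, on the plinth; x to its back, -x to its front (tray), y left, z up. Inside, 90 mm wide, a wooden ramp falls to the front at 18 degrees (62 mm high at x=0) under the lid into the open tray (x -60 to -147 mm; cheeks 52, front lip 60 mm high). Lid open, the lime rolls there itself in about 1 s.
- lid (a joint): Plain steel lid, 100 x 140 mm, about 0.4 kg, hinged about the hopper's y at x=20, z=160 mm of its frame: 0 = shut, slantwise over the mouth; 1.05 rad = fully open, about level. It falls by its own weight: let go, it slams at over 4 rad/s; lowered gently it stays under 2 rad/s. Gears tie it to the lever: lid angle = 2 x lever angle.
- lever (a joint): 0 = up (rest, lid shut), 0.525 rad = right down on its stop (lid fully open). Turns about the hopper's y at x=40, z=116 mm of its frame; the arm points to the front, the paddle sits 130 mm from the pivot and slopes up to the front by 15 degrees at rest, down by 15 when pressed. No spring: only the lid's weight pushes it up, about 2 to 6 N at the paddle. Over 60 N forces it.
- paddle_top (a point): Centre of the top of the lever's black rubber paddle, the spot to press: 36 mm front to back by 40 mm sideways, on a bent round steel bar that lies 35 mm lower; at x=-84, y=-142 mm of the hopper's frame at rest (to its right). 157 mm above the origin at rest, about 90 pressed right down; its arc shifts it under 8 mm front to back. Its axes lie along the hopper's at rest and tip with the lever.
- lid_edge (a point): Middle of the lid's lower front edge, about 45 mm above the hopper's origin when shut; moves forward and up as the lid opens.
- lime: Green lime, 52 x 46 x 46 mm, about 0.1 kg, resting on the ramp behind the lid at the start. Not to be touched by the robot. Its origin, first at its underside, turns with it as it rolls.
- lime_center (a point): The middle of the lime: about 5 mm behind the hopper's origin (x) at the start, about 115 to 125 mm in front of it when it lies at the tray's lip.
- garlic: Garlic bulb, about 61 x 60 x 59 mm, loose on the worktop; origin at its underside. A bystander.
- tin: Printed food tin standing upright, 76 mm across, 110 mm high; origin at its underside. A bystander.
- mug: Cream mug, 117 x 84 mm with its handle, 98 mm high; origin at its underside. A bystander.

How it is judged:
By the outcome, as a careful person would: the job done as asked, in the order asked, and still so for the second after the job is handed in, with the robot touching nothing.
It also fails if it takes over 40 s, if anything falls off the work surface, if the arm or the gripper's body presses on something with over 40 N, if the wrist force passes 120 N, or if a joint passes its speed limit or range.

## Working session

There is one attempt and no reset: what is moved stays moved. The work goes in short steps, Python scripts to look and compute and a tool call to move; the robot and the scene stay as the last step left them, time stands still between calls to the robot, and variables do not carry over. Pictures are saved under pics/ and viewed, and the job is handed in when it is done.

Besides the shell and the picture viewer there is one more tool, called after "Emit:" by a JSON object that holds its "name" and its "arguments". apply_moves: Moves the arm, as the interface text tells. Its arguments: {"type":"object","properties":{"commands":{"type":"array","items":{"type":"object","properties":{"linear":{"type":"array","items":{"type":"number"}},"delta_rot":{"type":"array","items":{"type":"number"}},"fingers":{"type":"number"}}}}},"required":["commands"]}

```bash
mkdir -p pics
python3 - <<'E'
from plant import state, eyes
import cv2
for n in("side","top"):
    im=eyes.grab_frame(n); cv2.imwrite(f"pics/{n}0.png",im[:,:,::-1]); print(n,eyes.camera_params(n))
print(state())
E
```

```text
side {'fx': 511.7056929855748, 'fy': 511.7056929855748, 'cx': 274.38718561763864, 'cy': 204.2266359841925, 'position': array([ 0.24328716, -1.28402879,  0.76320742]), 'rotation': array([-0.51522279,  0.84773903, -0.10720499,  0.06626547])}
top {'fx': 419.856006331221, 'fy': 419.856006331221, 'cx': 277.89008654894127, 'cy': 209.22448417187695, 'position': array([ 0.39964007, -0.10673389,  1.25797918]), 'rotation': array([ 0.04114739, -0.69558342,  0.71527016, -0.05347144])}
{'time': 0.1, 'joint_pos': array([ 1.00501984e+00,  5.33151218e-02,  1.61416896e+00,  1.78538905e-05,
        1.47601662e+00, -1.19001851e-01]), 'joint_vel': array([ 0.00099884, -0.00020188, -0.00414659, -0.00118559,  0.00113323,
        0.00036379]), 'joint_efforts': array([ 4.48135752e-04, -3.94898736e+01, -3.71364605e+01, -6.46704484e-05,
        3.83991748e-03,  1.51733627e-05]), 'tool_pos': array([0.26972373, 0.56316811, 0.23016359]), 'tool_rot': array([-3.28672291e-04,  2.21534772e-01,  9.75152006e-01, -8.95662772e-04]), 'contact_force': array([-0.45875987, -0.31709222,  1.18176599]), 'ft_torque': array([ 0.02310534, -0.01620615,  0.03797395]), 'gripper_width': 0.9965583187136908}
```

View pics/side0.png

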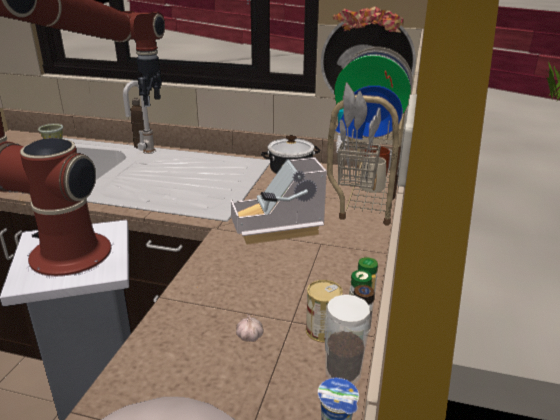

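View pics/top0.png

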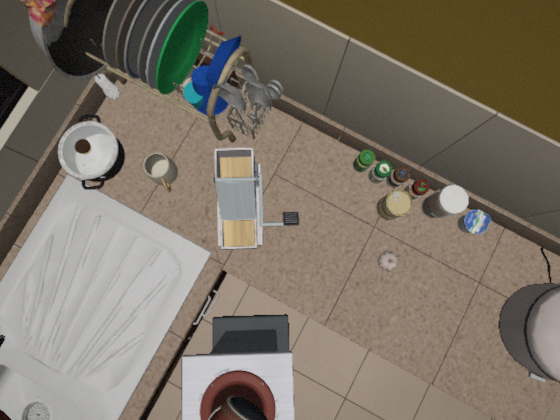

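The hopper front (tray) faces the robot. The black paddle is at top (291,218) and side (268,197). Zooming in to measure it.

```bash
cat > h.py <<'E'
import numpy as np, cv2
from scipy.spatial.transform import Rotation as R
from plant import state, eyes
def ray(n,u,v):
    p=eyes.camera_params(n); q=p['rotation']; M=R.from_quat([q[1],q[2],q[3],q[0]]).as_matrix()
    d=M@np.array([(u-p['cx'])/p['fx'],(v-p['cy'])/p['fy'],1]); return p['position'],d/np.linalg.norm(d)
def plane(n,u,v,z):
    o,d=ray(n,u,v); return o+d*(z-o[2])/d[2]
def tri(a,b):
    o1,d1=ray('top',*a); o2,d2=ray('side',*b)
    s=np.linalg.lstsq(np.c_[d1,-d2],o2-o1,rcond=None)[0]
    p,q=o1+s[0]*d1,o2+s[1]*d2; return (p+q)/2,np.linalg.norm(p-q)
def proj(n,X):
    p=eyes.camera_params(n); q=p['rotation']; M=R.from_quat([q[1],q[2],q[3],q[0]]).as_matrix()
    c=M.T@(np.array(X)-p['position']); return p['fx']*c[0]/c[2]+p['cx'],p['fy']*c[1]/c[2]+p['cy']
def crop(n,im,x,y,w,h,k,out):
    cv2.imwrite(out,cv2.resize(im[y:y+h,x:x+w,::-1],None,fx=k,fy=k,interpolation=cv2.INTER_CUBIC))
E
python3 - <<'E'
from h import *
s=cv2.imread('pics/side0.png')[:,:,::-1];t=cv2.imread('pics/top0.png')[:,:,::-1]
crop('t',t,200,140,110,120,5,'pics/t1.png');crop('s',s,225,150,110,95,7,'pics/s1.png')
for im,(x,y,w,h) in((t,(275,205,35,25)),(s,(255,185,30,22))):
    m=(im[y:y+h,x:x+w].max(2)<70).astype('uint8')
    n,l,st,c=cv2.connectedComponentsWithStats(m)
    for i in range(1,n):
        if st[i,4]>15: print(st[i],c[i]+[x,y])
E
```

```text
[ 8  7 16 13 90] [290.77777778 218.62222222]
[ 6  7 16 10 61] [268.06557377 197.57377049]
```

View pics/t1.png

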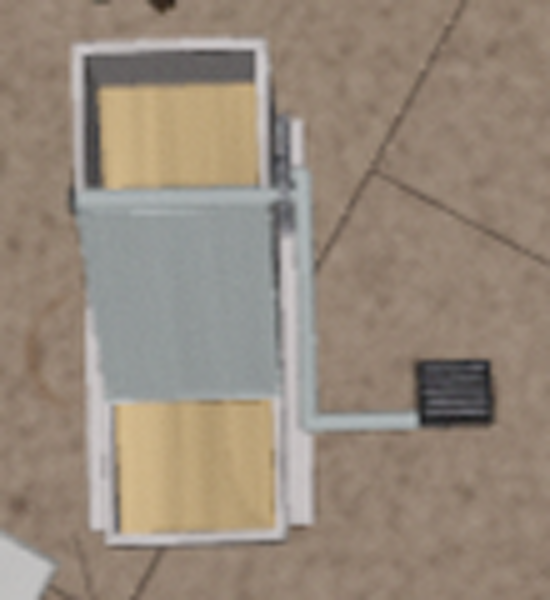

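View pics/s1.png

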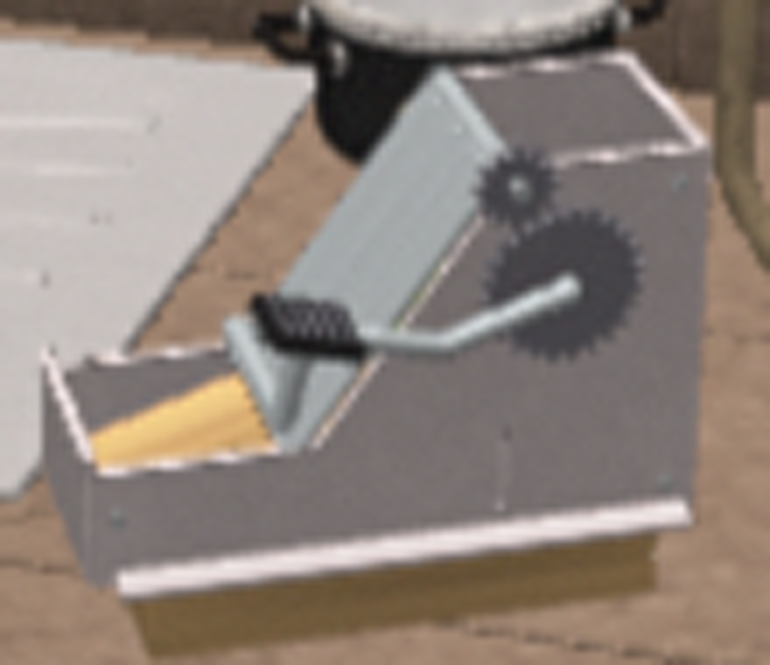

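Run:
```python
from h import *
T=lambda x,y:(200+x/5-.4,140+y/5-.4)
S=lambda x,y:(225+x/7-.43,150+y/7-.43)
print('paddle',tri(T(454,389),S(308,322)), tri((290.8,218.4),(268.5,197)))
P={}
for n,a,b in(('lipR',(284,540),(95,470)),('lipL',(108,545),(45,352)),('backR',(265,42),(703,148)),('backL',(77,46),(625,58)),('pivot',(303,172),(570,290)),('elbow',(312,422),(440,340))):
    P[n]=tri(T(*a),S(*b)); print(n,P[n])
for a,b in(('lipR','backR'),('lipL','backL')):
    d=P[b][0]-P[a][0]; print(np.degrees(np.arctan2(d[1],d[0])),np.linalg.norm(d[:2]))
for a,b in(('lipR','lipL'),('backR','backL')):
    d=P[b][0]-P[a][0]; print(np.degrees(np.arctan2(-d[0],d[1])),np.linalg.norm(d[:2]))
```

```text
paddle (array([ 0.52070721, -0.15888011,  0.18714429]), np.float64(0.0018003951465887663)) (array([ 0.51932379, -0.160149  ,  0.18375539]), np.float64(8.471453132833474e-05))
lipR (array([ 0.45363672, -0.06701021,  0.08593289]), np.float64(0.004876962184687299))
lipL (array([0.45243776, 0.03033361, 0.09017852]), np.float64(0.002839123618654463))
backR (array([ 0.70383295, -0.06607479,  0.19656594]), np.float64(0.0017099322676472056))
backL (array([0.70413934, 0.03152281, 0.1960038 ]), np.float64(0.0019196616892788831))
pivot (array([ 0.64491236, -0.08325316,  0.14951615]), np.float64(0.0014984291810020344))
elbow (array([ 0.54869815, -0.09369245,  0.14065272]), np.float64(0.07668647221870581))
0.2142114936030231 0.25019798221040596
0.27070086321723974 0.2517043925731809
0.7056622165565827 0.09735119909135248
-0.1798691712169651 0.09759808819651135
```

Emit:
{"name": "apply_moves", "arguments": {"commands": [{"linear":[0,0,-0.04],"delta_rot":[0,0,0],"fingers":255},{"linear":[0,0,-0.08],"delta_rot":[0,0,0],"fingers":255},{"linear":[-0.03,-0.03,-0.1],"delta_rot":[0,0,-4.3],"fingers":255},{"linear":[-0.06,-0.06,-0.1],"delta_rot":[0,0,-8.6],"fingers":255},{"linear":[-0.09,-0.09,-0.1],"delta_rot":[0,0,-12.9],"fingers":255},{"linear":[-0.12,-0.12,-0.1],"delta_rot":[0,0,-17.2],"fingers":255},{"linear":[-0.15,-0.15,-0.1],"delta_rot":[0,0,-21.4],"fingers":255},{"linear":[-0.18,-0.18,-0.1],"delta_rot":[0,0,-25.6],"fingers":255}]}}

```text
time: 0.9
tool_pos: [0.3546, 0.3218, 0.3307]
tool_rot: [-0.0, -0.002, 1.0, -0.0]
contact_force: [1.1, 0.9, 0.4]
gripper_width: -0.001
```

Emit:
{"name": "apply_moves", "arguments": {"commands": [{"linear":[-0.015,-0.044,0],"delta_rot":[0,0,0],"fingers":255},{"linear":[-0.03,-0.088,0],"delta_rot":[0,0,0],"fingers":255},{"linear":[-0.045,-0.132,0],"delta_rot":[0,0,0],"fingers":255},{"linear":[-0.06,-0.176,0],"delta_rot":[0,0,0],"fingers":255},{"linear":[-0.075,-0.22,0],"delta_rot":[0,0,0],"fingers":255},{"linear":[-0.09,-0.264,0],"delta_rot":[0,0,0],"fingers":255},{"linear":[-0.105,-0.308,0],"delta_rot":[0,0,0],"fingers":255},{"linear":[-0.12,-0.352,0],"delta_rot":[0,0,0],"fingers":255}]}}

```text
time: 1.7
tool_pos: [0.4746, -0.0304, 0.3309]
tool_rot: [-0.0, 0.0, 1.0, 0.0]
contact_force: [0.4, 0.5, 0.1]
gripper_width: -0.002
```

Emit:
{"name": "apply_moves", "arguments": {"commands": [{"linear":[-0.014,-0.04,0.0],"delta_rot":[0,0,0],"fingers":255},{"linear":[-0.028,-0.08,0.0],"delta_rot":[0,0,0],"fingers":255},{"linear":[-0.044,-0.12,0.0],"delta_rot":[0,0,0],"fingers":255},{"linear":[-0.044,-0.13,0.03],"delta_rot":[0,0,0],"fingers":255},{"linear":[-0.044,-0.13,0.06],"delta_rot":[0,0,0],"fingers":255},{"linear":[-0.044,-0.13,0.09],"delta_rot":[0,0,0],"fingers":255},{"linear":[-0.044,-0.13,0.11],"delta_rot":[0,0,0],"fingers":255},{"linear":[-0.044,-0.13,0.12],"delta_rot":[0,0,0],"fingers":255}]}}

```text
time: 2.5
tool_pos: [0.5171, -0.1579, 0.208]
tool_rot: [-0.002, 0.0, 1.0, 0.001]
contact_force: [0.1, -0.6, 0.6]
gripper_width: 0.001
```

Run:
```python
from h import *
t=eyes.grab_frame('top');s=eyes.grab_frame('side')
crop('t',t,200,140,110,120,5,'pics/t2.png');crop('s',s,225,120,110,95,7,'pics/s2.png')
st=state();print(st['time'],st['tool_pos'],st['contact_force'],st['joint_pos'],proj('side',st['tool_pos']),proj('top',st['tool_pos']))
```

```text
2.6 [ 0.51760035 -0.15799975  0.20929105] [-0.14365233 -0.32747961  0.82243954] [-4.33806483e-01 -1.31303636e-01  1.82869845e+00 -1.01747196e-05
  1.44792179e+00 -2.00462197e+00] (np.float64(267.6093297273138), np.float64(187.59937463787026)) (np.float64(290.43342452382984), np.float64(217.98257488033366))
```

View pics/s2.png

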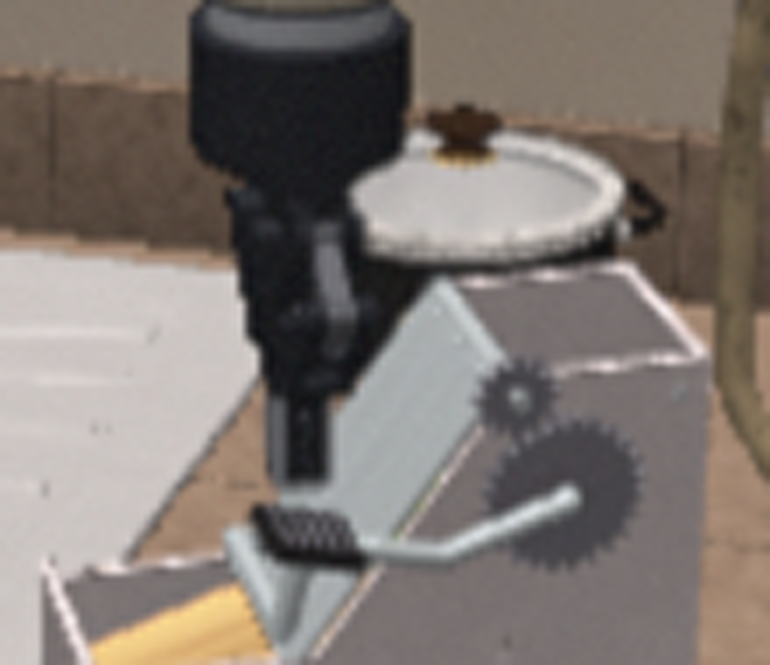

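View pics/t2.png

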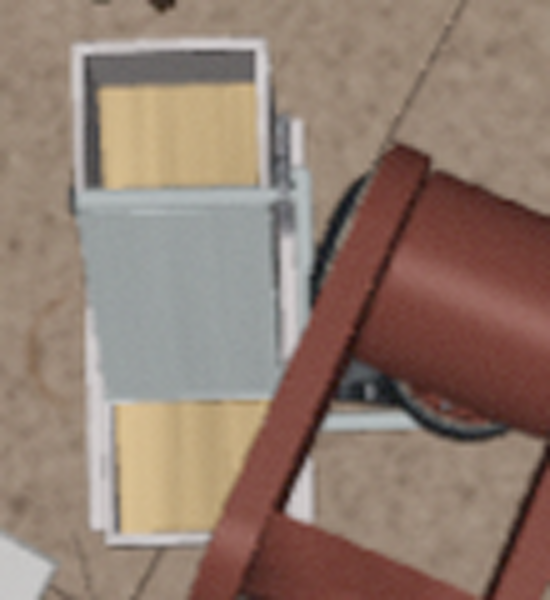

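The fingertip is centred over the paddle, with about 18 mm to go. Lowering slowly.

Emit:
{"name": "apply_moves", "arguments": {"commands": [{"linear":[0,-0.002,0.006],"delta_rot":[0,0,0],"fingers":255},{"linear":[0,-0.002,0.012],"delta_rot":[0,0,0],"fingers":255},{"linear":[0,-0.002,0.016],"delta_rot":[0,0,0],"fingers":255},{"linear":[0,-0.002,0.019],"delta_rot":[0,0,0],"fingers":255},{"linear":[0.0,-0.002,0.022],"delta_rot":[0,0,0],"fingers":255},{"linear":[0.001,-0.002,0.026],"delta_rot":[0,0,0],"fingers":255},{"linear":[0.002,-0.002,0.03],"delta_rot":[0,0,0],"fingers":255},{"linear":[0.003,-0.002,0.034],"delta_rot":[0,0,0],"fingers":255}]}}

```text
time: 3.4
tool_pos: [0.5158, -0.1606, 0.1774]
tool_rot: [0.001, -0.0, 1.0, -0.0]
contact_force: [0.8, -0.2, 2.7]
gripper_width: 0.0
```

Run:
```python
from h import *
s=eyes.grab_frame('side')
crop('s',s,225,120,110,95,7,'pics/s3.png')
st=state();print(st['time'],st['tool_pos'],st['contact_force'])
```

```text
3.45 [ 0.5154798  -0.16048909  0.17648483] [ 1.48051415 -0.99724617  1.87309865]
```

View pics/s3.png

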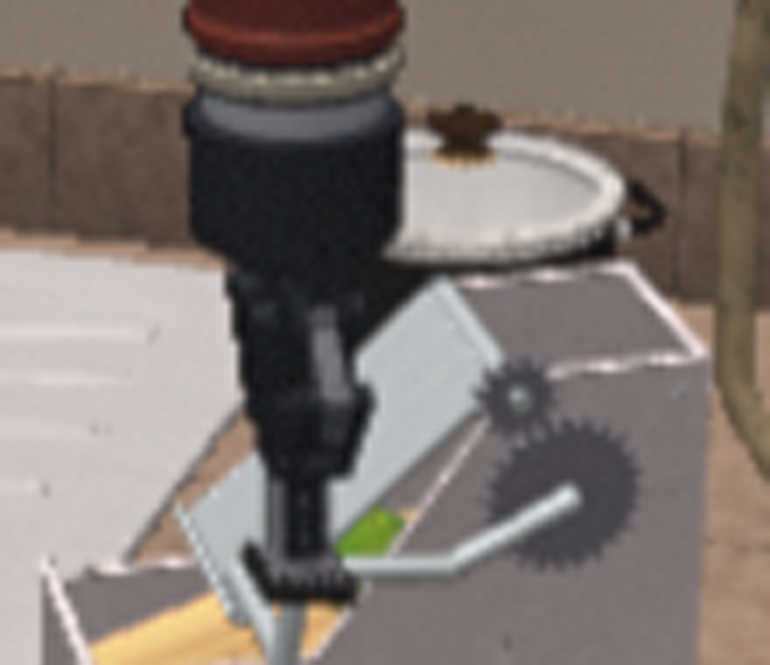

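Contact made and the lid is lifting, with the lime still behind it. Continuing down.

Emit:
{"name": "apply_moves", "arguments": {"commands": [{"linear":[0.001,0,0.006],"delta_rot":[0,0,0],"fingers":255},{"linear":[0.002,0,0.012],"delta_rot":[0,0,0],"fingers":255},{"linear":[0.002,0,0.018],"delta_rot":[0,0,0],"fingers":255},{"linear":[0.003,0,0.024],"delta_rot":[0,0,0],"fingers":255},{"linear":[0.003,0,0.03],"delta_rot":[0,0,0],"fingers":255},{"linear":[0.002,0,0.036],"delta_rot":[0,0,0],"fingers":255},{"linear":[0.002,0,0.041],"delta_rot":[0,0,0],"fingers":255},{"linear":[0.001,0,0.045],"delta_rot":[0,0,0],"fingers":255}]}}

```text
time: 4.25
tool_pos: [0.5143, -0.1605, 0.1317]
tool_rot: [-0.0, -0.0, 1.0, -0.0]
contact_force: [-1.4, -1.2, 3.2]
gripper_width: 0.0
```

Run:
```python
from h import *
st=state();print(st['time'],st['tool_pos'],st['contact_force'],st['ft_torque'])
```

```text
4.25 [ 0.51431692 -0.16054526  0.13171586] [-1.38707577 -1.21623655  3.22157996] [-0.20442547  0.23318749 -0.03174759]
```

Emit:
{"name": "apply_moves", "arguments": {"commands": [{"linear":[0,0,0.001],"delta_rot":[0,0,0],"fingers":255},{"linear":[0,0,0.002],"delta_rot":[0,0,0],"fingers":255},{"linear":[-0.001,0,0.003],"delta_rot":[0,0,0],"fingers":255},{"linear":[-0.001,0,0.004],"delta_rot":[0,0,0],"fingers":255},{"linear":[-0.001,0,0.005],"delta_rot":[0,0,0],"fingers":255},{"linear":[-0.001,0,0.005],"delta_rot":[0,0,0],"fingers":255},{"linear":[-0.001,0,0.005],"delta_rot":[0,0,0],"fingers":255},{"linear":[-0.001,0,0.005],"delta_rot":[0,0,0],"fingers":255}]}}

```text
time: 5.05
tool_pos: [0.5154, -0.1604, 0.1272]
tool_rot: [-0.0, -0.0, 1.0, 0.0]
contact_force: [-3.1, -0.8, 2.0]
gripper_width: 0.001
```

Run:
```python
from h import *
s=eyes.grab_frame('side');t=eyes.grab_frame('top')
crop('s',s,225,120,110,95,7,'pics/s4.png');crop('t',t,200,140,110,120,5,'pics/t4.png')
for k in range(1):
  st=state();print(st['time'],st['tool_pos'],st['contact_force'])
```

```text
5.15 [ 0.51543315 -0.16038907  0.12722038] [-2.82528054 -0.53481266  1.88500971]
```

View pics/s4.png

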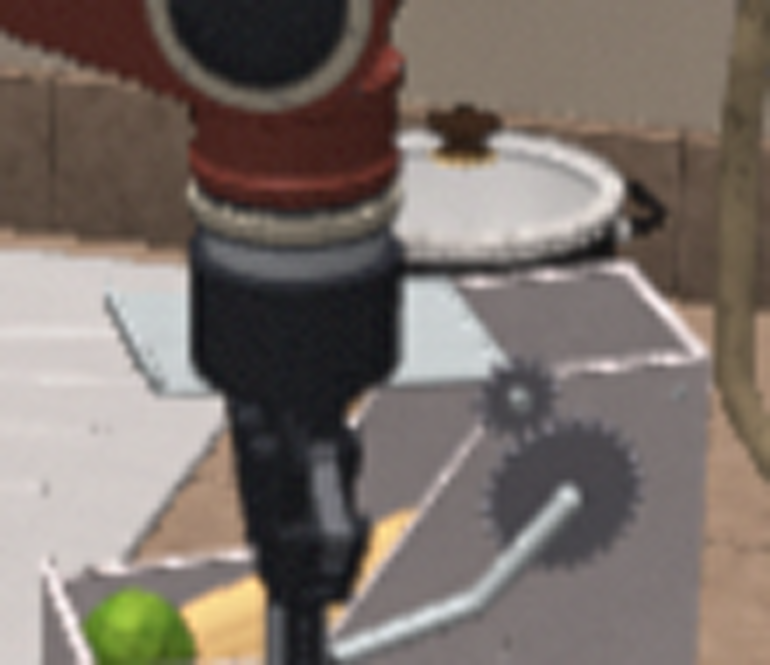

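View pics/t4.png

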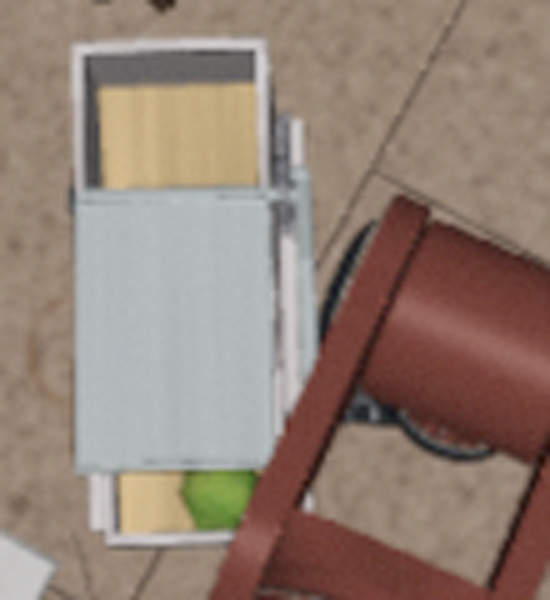

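The lid is almost level and the lime is at the tray lip (side crop 135,640). The stop isn't felt yet, so pressing the last few mm in small steps.

Emit:
{"name": "apply_moves", "arguments": {"commands": [{"linear":[0,0,0.0005],"delta_rot":[0,0,0],"fingers":255},{"linear":[0,0,0.001],"delta_rot":[0,0,0],"fingers":255},{"linear":[0,0,0.0015],"delta_rot":[0,0,0],"fingers":255},{"linear":[0,0,0.002],"delta_rot":[0,0,0],"fingers":255},{"linear":[0,0,0.002],"delta_rot":[0,0,0],"fingers":255},{"linear":[0,0,0.002],"delta_rot":[0,0,0],"fingers":255},{"linear":[0,0,0.002],"delta_rot":[0,0,0],"fingers":255},{"linear":[0,0,0.002],"delta_rot":[0,0,0],"fingers":255}]}}

```text
time: 5.95
tool_pos: [0.5157, -0.1604, 0.1254]
tool_rot: [0.0, -0.0, 1.0, 0.0]
contact_force: [-2.3, -0.1, 2.1]
gripper_width: -0.001
```

Emit:
{"name": "apply_moves", "arguments": {"commands": [{"linear":[0,0,0.0005],"delta_rot":[0,0,0],"fingers":255},{"linear":[0,0,0.001],"delta_rot":[0,0,0],"fingers":255},{"linear":[0,0,0.001],"delta_rot":[0,0,0],"fingers":255},{"linear":[0,0,0.0015],"delta_rot":[0,0,0],"fingers":255},{"linear":[0,0,0.0015],"delta_rot":[0,0,0],"fingers":255},{"linear":[0,0,0.0015],"delta_rot":[0,0,0],"fingers":255},{"linear":[0,0,0.0015],"delta_rot":[0,0,0],"fingers":255},{"linear":[0,0,0.0015],"delta_rot":[0,0,0],"fingers":255}]}}

```text
time: 6.75
tool_pos: [0.5159, -0.1605, 0.1241]
tool_rot: [0.0, -0.0, 1.0, -0.0]
contact_force: [-0.1, 0.3, 4.0]
gripper_width: -0.001
```

Emit:
{"name": "apply_moves", "arguments": {"commands": [{"linear":[0,0,0.0005],"delta_rot":[0,0,0],"fingers":255},{"linear":[0,0,0.0005],"delta_rot":[0,0,0],"fingers":255},{"linear":[0,0,0.001],"delta_rot":[0,0,0],"fingers":255},{"linear":[0,0,0.001],"delta_rot":[0,0,0],"fingers":255},{"linear":[0,0,0.001],"delta_rot":[0,0,0],"fingers":255},{"linear":[0,0,0.001],"delta_rot":[0,0,0],"fingers":255},{"linear":[0,0,0.001],"delta_rot":[0,0,0],"fingers":255},{"linear":[0,0,0.001],"delta_rot":[0,0,0],"fingers":255}]}}

```text
time: 7.55
tool_pos: [0.516, -0.1605, 0.1239]
tool_rot: [0.0, -0.0, 1.0, -0.0]
contact_force: [-2.9, 1.6, 8.2]
gripper_width: -0.003
```

Run:
```python
from h import *
s=eyes.grab_frame('side')
crop('s',s,225,150,110,95,7,'pics/s5.png')
st=state();print(st['time'],st['tool_pos'],st['contact_force'])
```

```text
7.6 [ 0.51596852 -0.16052147  0.12388913] [-2.11859693  1.87625275  8.02633057]
```

View pics/s5.png

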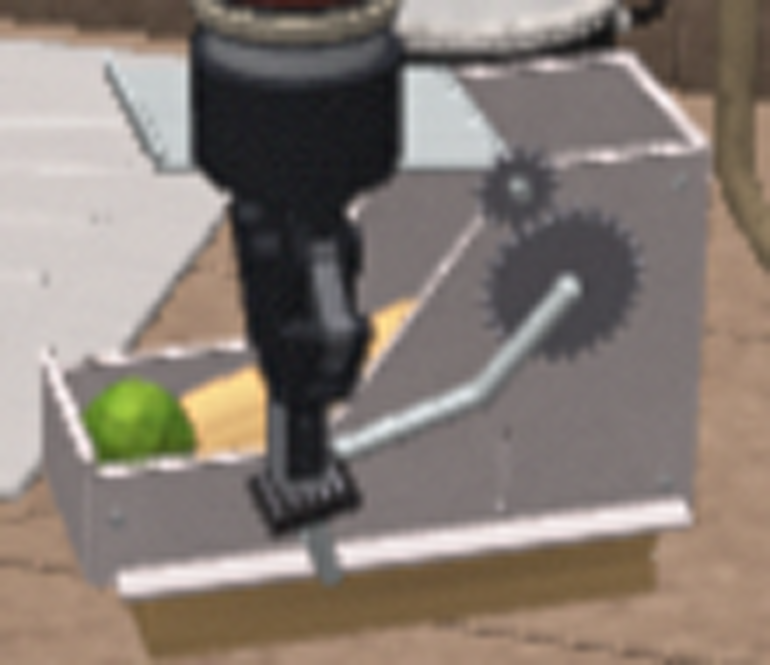

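On the stop: force rose to 8 N with no further travel, the lid is level and the lime rests at the tray lip. Now letting it up slowly.

Emit:
{"name": "apply_moves", "arguments": {"commands": [{"linear":[0,0,-0.002],"delta_rot":[0,0,0],"fingers":255},{"linear":[0.0,0,-0.005],"delta_rot":[0,0,0],"fingers":255},{"linear":[0.001,0,-0.008],"delta_rot":[0,0,0],"fingers":255},{"linear":[0.001,0,-0.012],"delta_rot":[0,0,0],"fingers":255},{"linear":[0.002,0,-0.016],"delta_rot":[0,0,0],"fingers":255},{"linear":[0.002,0,-0.02],"delta_rot":[0,0,0],"fingers":255},{"linear":[0.002,0,-0.024],"delta_rot":[0,0,0],"fingers":255},{"linear":[0.002,0,-0.028],"delta_rot":[0,0,0],"fingers":255}]}}

```text
time: 8.4
tool_pos: [0.5134, -0.1604, 0.151]
tool_rot: [-0.0, -0.0, 1.0, 0.0]
contact_force: [-1.1, 0.7, 1.9]
gripper_width: -0.005
```

Emit:
{"name": "apply_moves", "arguments": {"commands": [{"linear":[0,0,-0.004],"delta_rot":[0,0,0],"fingers":255},{"linear":[0.0,0,-0.008],"delta_rot":[0,0,0],"fingers":255},{"linear":[0,0,-0.011],"delta_rot":[0,0,0],"fingers":255},{"linear":[-0.001,0,-0.014],"delta_rot":[0,0,0],"fingers":255},{"linear":[-0.001,0,-0.017],"delta_rot":[0,0,0],"fingers":255},{"linear":[-0.002,0,-0.02],"delta_rot":[0,0,0],"fingers":255},{"linear":[-0.002,0,-0.023],"delta_rot":[0,0,0],"fingers":255},{"linear":[-0.002,0,-0.026],"delta_rot":[0,0,0],"fingers":255}]}}

```text
time: 9.2
tool_pos: [0.5162, -0.1605, 0.1772]
tool_rot: [0.001, 0.0, 1.0, -0.0]
contact_force: [1.2, 0.9, 2.3]
gripper_width: 0.004
```

Run:
```python
from h import *
s=eyes.grab_frame('side')
crop('s',s,225,150,110,95,7,'pics/s6.png')
st=state();print(st['time'],st['tool_pos'],st['contact_force'])
```

```text
9.25 [ 0.51637763 -0.16055769  0.17787466] [0.71434944 0.8221409  2.76605515]
```

View pics/s6.png

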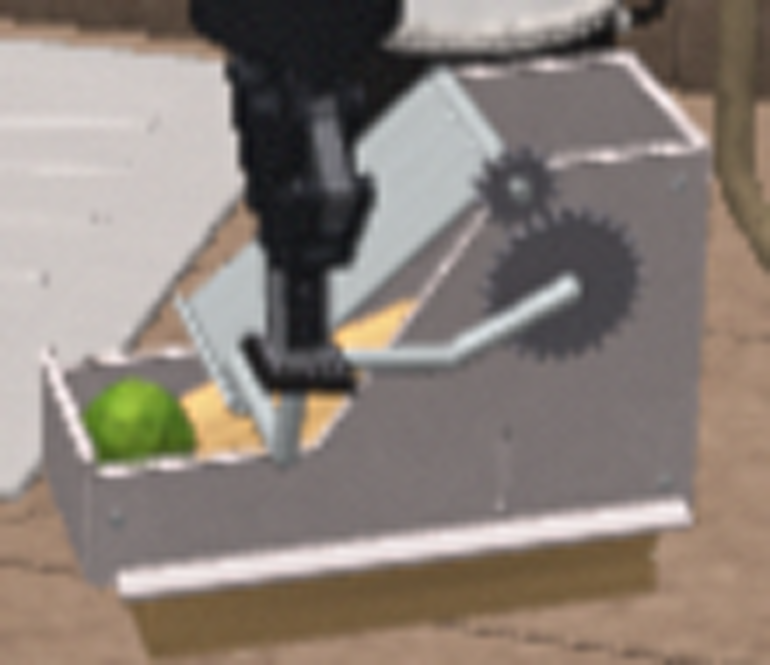

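Following cleanly, with the lime in the tray. Slower for the last ~14 mm.

Emit:
{"name": "apply_moves", "arguments": {"commands": [{"linear":[0,0,-0.002],"delta_rot":[0,0,0],"fingers":255},{"linear":[0.0,0,-0.004],"delta_rot":[0,0,0],"fingers":255},{"linear":[-0.001,0,-0.006],"delta_rot":[0,0,0],"fingers":255},{"linear":[-0.001,0,-0.0075],"delta_rot":[0,0,0],"fingers":255},{"linear":[-0.001,0,-0.009],"delta_rot":[0,0,0],"fingers":255},{"linear":[-0.001,0,-0.0105],"delta_rot":[0,0,0],"fingers":255},{"linear":[-0.001,0,-0.012],"delta_rot":[0,0,0],"fingers":255},{"linear":[-0.001,0,-0.0135],"delta_rot":[0,0,0],"fingers":255}]}}

```text
time: 10.05
tool_pos: [0.5166, -0.1604, 0.1903]
tool_rot: [-0.0, -0.0, 1.0, 0.0]
contact_force: [1.9, 1.1, 1.6]
gripper_width: 0.001
```

Emit:
{"name": "apply_moves", "arguments": {"commands": [{"linear":[0,0,-0.001],"delta_rot":[0,0,0],"fingers":255},{"linear":[0.0,0,-0.002],"delta_rot":[0,0,0],"fingers":255},{"linear":[0,0,-0.003],"delta_rot":[0,0,0],"fingers":255},{"linear":[0,0,-0.004],"delta_rot":[0,0,0],"fingers":255},{"linear":[0,0,-0.005],"delta_rot":[0,0,0],"fingers":255},{"linear":[0,0,-0.006],"delta_rot":[0,0,0],"fingers":255},{"linear":[0,0,-0.007],"delta_rot":[0,0,0],"fingers":255},{"linear":[0,0,-0.008],"delta_rot":[0,0,0],"fingers":255}]}}

```text
time: 10.85
tool_pos: [0.5165, -0.1604, 0.1982]
tool_rot: [-0.0, -0.0, 1.0, 0.0]
contact_force: [-0.5, -0.7, 0.4]
gripper_width: -0.001
```

Run:
```python
from h import *
s=eyes.grab_frame('side')
crop('s',s,225,150,110,95,7,'pics/s7.png')
st=state();print(st['time'],st['tool_pos'],st['contact_force'])
```

```text
10.9 [ 0.51661285 -0.16052237  0.19852729] [ 0.10801503  0.22342233 -0.20867887]
```

View pics/s7.png

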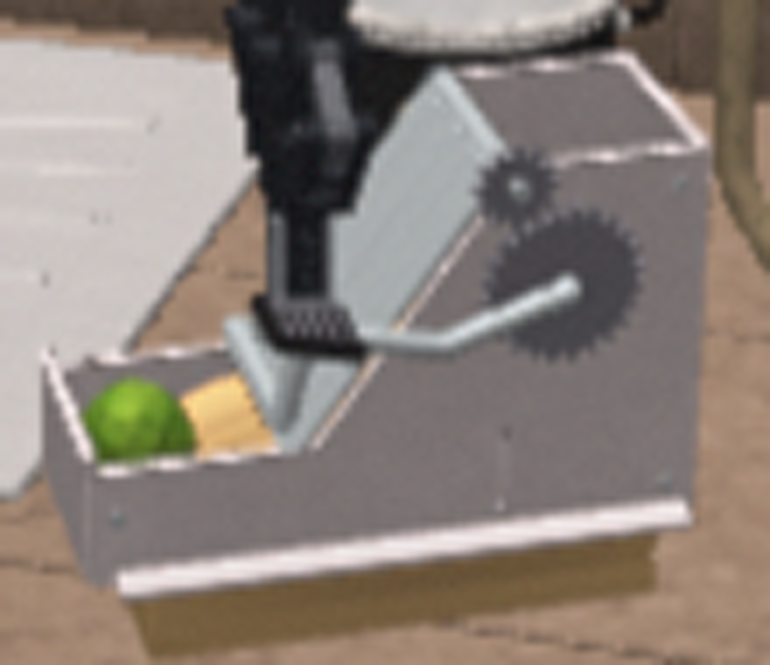

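The lid is shut, matching the first picture, and the finger is just off the paddle. Lifting clear.

Emit:
{"name": "apply_moves", "arguments": {"commands": [{"linear":[0,0,-0.01],"delta_rot":[0,0,0],"fingers":255},{"linear":[0,0,-0.025],"delta_rot":[0,0,0],"fingers":255},{"linear":[0,0,-0.045],"delta_rot":[0,0,0],"fingers":255},{"linear":[0,0,-0.065],"delta_rot":[0,0,0],"fingers":255},{"linear":[0,0,-0.08],"delta_rot":[0,0,0],"fingers":255},{"linear":[0,0,-0.08],"delta_rot":[0,0,0],"fingers":255},{"linear":[0,0,-0.08],"delta_rot":[0,0,0],"fingers":255},{"linear":[0,0,-0.08],"delta_rot":[0,0,0],"fingers":255}]}}

```text
time: 11.7
tool_pos: [0.5161, -0.1602, 0.2771]
tool_rot: [-0.001, 0.0, 1.0, 0.0]
contact_force: [0.5, -1.5, -0.8]
gripper_width: 0.004
```

Run:
```python
from h import *
s=eyes.grab_frame('side')
cv2.imwrite('pics/s8.png',s[:,:,::-1])
a=cv2.imread('pics/side0.png').astype(int); d=np.abs(a-s[:,:,::-1].astype(int)).max(2)
print('bystander diff',d[250:420,200:400].max(), 'lid/lever diff',d[165:205,285:335].max(), d[195:202,262:276].max())
st=state();print(st['time'],st['tool_pos'],st['contact_force'])
```

```text
bystander diff 12 lid/lever diff 15 29
11.75 [ 0.51602624 -0.16023194  0.27681601] [ 0.38327608  0.18873883 -0.44640882]
```

View pics/s8.png

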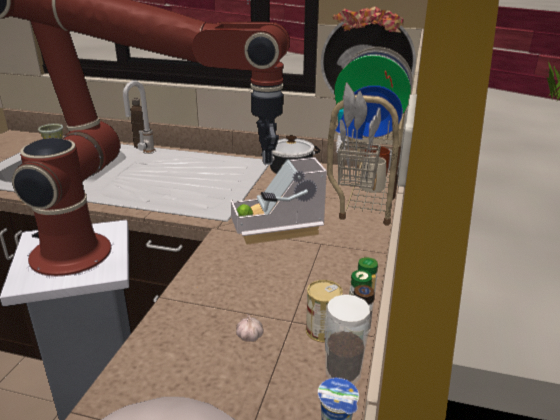

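The lid and lever are back at rest, the lime is in the tray at (245,211), and the bystanders haven't moved. The gripper is clear.

```bash
python3 -c "
from plant import job_done; print(job_done())"
```

```text
the job is handed in; nothing more can be done
None
```

The lime is out of the hopper and lying at the tray's lip. The lid is closed again, and the job was handed in at about 11.8 s.

- **Press:** I pressed the paddle with the closed fingertip until it met its stop. There the force rose to about 8 N with no further travel, well under the 60 N limit, and the lid was level.
- **Release:** By the side and top pictures, the lime was at the lip before I let go. I then raised the finger at 40 mm/s, slowing to 10–15 mm/s near the end. The finger was on the paddle each time I checked, until the lid shut.
- **Last checks:** In the final side picture the lid and lever match the first picture. The gripper was about 90 mm above the paddle, with only sensor noise on the force.
- **Bystanders:** The garlic and tin show no change from the first side picture. The mug was not in the area I compared, but the arm did not go near it.

No check failed or disagreed. I did not measure the lid's speed directly; I inferred it from the finger's speed (at most about 0.7 rad/s against the 2 rad/s limit).

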